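# Tip the carving blank onto the board, pile the blocks on it and light the pile

### The arm

A 7-joint arm with a two-finger parallel gripper is mounted at the origin on the work surface. World frame = base frame: x ahead of the robot, y to its left, z up, the work surface at z = 0. Lengths are in mm, angles in rad, forces in N, time in s.
With the tool pointing down it reaches from about 400 to 850 mm from the base axis. Payload 10.4 kg.
Tool frame: the origin (TCP) lies on the centre line of the jaws, within the pads' length; the fingertips stand 19 mm ahead of it and the grasp point (between the pads) is the TCP; x points along the fingers, y is the direction in which the jaws open and shut, and the axes are right-handed (so a half turn about x gives the same grasp; the last joint's range is limited). The gripper opens to 87 mm and grips with 3 to 60 N. Pads are 19 mm wide; open, the fingers measure 117 mm over their backs; the gripper's body (75 mm by 190 mm) begins 51 mm behind the grasp point.
Start: joints at [1.309, 0.332, -0.065, 1.46, 0.022, 1.35, -0.088], TCP at [147.856, -607.28, 241.576] pointing down, gripper open.
Joint ranges: [-2.6, 2.6], [-0.5, 2.12], [-1.47, 1.34], [0.16, 2.42], [-1.27, 4.41], [0.06, 2.06], [-2.6, 2.6]. Speed limits (rad/s): [2.22, 2.22, 2.79, 2.79, 3.14, 3.14, 3.14].

### API

Orientations are given as a 3x3 rotation matrix whose columns are the frame's x, y, z axes.
In Python, from bench import robot, camera gives the robot as it stands.
- The arm moves only by the shell command python3 -m crank 'ROWS'. ROWS is JSON, a list of rows, each a list of 5 numbers: the opening, from -1 (shut) to 1 (fully open), then the shift along the tool's x, y, z in units of 0.1 m (1.0 is 0.1 m), then the turn about the tool's x in units of 0.08 rad (1.0 is 0.08 rad). In form: [[jaw, tx, ty, tz, roll], ...]. A call has 1 to 10 rows; each row shifts and turns the commanded pose from where the row before left it, along the tool's axes as they then stand; what a row does not reach is not made up. A row lasts 1/8 s, in which the tool goes at most 62.5 mm and 10.7 degrees, less where a joint would pass 70% of its speed; a pose out of reach is approached as far as the arm can. A call with a number of a shift or a turn outside -1 to 1 is refused whole. A call with a gripper value outside its range is refused whole. The fingers move at their own pace and stop on an object; the grip force is fixed at half the most. Time passes only in rows, so rows that do not move let the fingers close. It gives the time, the measured TCP pose, the force and the opening at its end, in the units of the state.
- robot.state(): the state, without advancing time (a new reading comes with each control period).
- camera(name): name is "side" or "top" or "wrist"; returns a dict with "pixels" (384x512x3 uint8, blue, green, red), "camera_matrix" (3x3 intrinsics, pixels), "R" (3x3) and "t" (3): a world point X has camera coordinates R X + t. Camera axes: x right, y down, z forward; pixel columns grow to the right and rows downward; lengths in mm; the calibration is good to about 2 mm. The wrist camera is an equidistant fisheye: a pixel r from the principal point sees the ray r / f radians off the axis. A picture is of the moment at which its call begins. There is no depth.
- robot.hand_in(): hands the job in, once; it reports no verdict.
The state is a dict: "time_s": time; "joints": joint angles; "dq": joint speeds; "joint_torque": joint torques, N m; "eef_pos": TCP position; "orientation": TCP orientation; "ft_force": force on the tool from outside, world axes, zero at the start; "wrist_torque": the same for the moment, N m; "finger_gap": finger opening in mm.
Only numpy, scipy, OpenCV 4.12 (cv2) and the standard library are available. Lean on these libraries where they do the work, as an engineer would, in place of code of your own. Each camera call takes 0.05 s, during which the arm holds its last target. There are 200 camera calls.

### The job

Tip the big carving blank over the edge of the plywood board so that it lies flat on the board, its length running straight across from that edge (push it over, do not lift it), then pile all the smaller wooden blocks flat on it in one stack, largest at the bottom, all lengthwise along the blank and squared up so that nothing overhangs the one below. Turn and tilt the bench lamp so that its beam points at the middle of the blank, and leave the other tools on the bench where they are.

Things in the scene. Friction and masses are not known exactly. Their poses are not given: they have to be found in the camera images.
- blank_c (a point): Centre of the big pale carving blank, a solid block 120 x 110 x 170 mm along its own x, y, z, about 0.6 to 1.2 kg, too wide to grip, blue band at its +z end. It starts standing on end, blue end up, 10 to 40 mm off the board's +y edge and roughly parallel to it. Tipped over that edge it lies on the board on its 120 mm wide face, blue end to the board's -y, upper face 125 mm above the bench.
- board: Square plywood board 200 x 200 x 15 mm, fixed to the bench; origin at the centre of its underside, z up, y towards the edge beside which the blank starts. That 15 mm high edge, 100 mm from the origin, is the stop for the blank's foot; the blank is tipped over it towards -y.
- lamp_swivel (a joint): Swivel of the bench lamp about its upright post, rad, grows anticlockwise seen from above, limits -2.6 to 2.6; friction of about 0.12 Nm holds it where it is left.
- lamp_head (a joint): Tilt of the lamp head, rad: 0 level, positive shines downwards, limits -0.6 to 1.1; friction of about 0.2 Nm holds it where it is left.
- lamp_beam (a point): The lamp's pivot, where its tilt and swivel axes cross, 189 mm above the bench, fixed in the head. Own x is the direction of the beam (out of the white front panel of the yellow head), z up through the head. The head is 95 x 80 x 36 mm, from 18 mm behind the pivot to 78 mm in front.
- lamp_knob (a point): Centre of the red ball, 26 mm across, on a thin stem on top of the lamp head: 50 mm ahead of the pivot along the beam and 85 mm above it, in the head's frame; pinch it from above or push it to swivel and tilt the lamp.
- blockA_c (a point): Centre of wooden block A, dark brown with red ends, 140 x 64 x 36 mm along its own x, y, z, 210 g or so. It starts lying flat on the bench. May be absent (None from the start).
- blockB_c (a point): Centre of wooden block B, pale with red ends, 115 x 54 x 32 mm along its own x, y, z, 129 g or so. It starts lying flat on the bench. May be absent (None from the start).
- blockC_c (a point): Centre of wooden block C, mid brown with red ends, 95 x 42 x 42 mm along its own x, y, z, 109 g or so. It starts lying flat on the bench. Square in section: it may lie on any long side. May be absent (None from the start).
- blockD_c (a point): Centre of wooden block D, orange-red wood with red ends, 75 x 32 x 32 mm along its own x, y, z, 50 g or so. It starts lying flat on the bench. Square in section: it may lie on any long side. May be absent (None from the start).
- plane: Bystander: black bench plane 170 mm long; to be left where it is. Origin under its middle.
- square: Bystander: try square with a 160 mm blade; to be left where it is. Origin under its middle.
- tape: Bystander: yellow tape measure; to be left where it is. Origin under its middle.
- pencil: Bystander: flat red pencil 180 mm long; to be left where it is. Origin under its middle.
- glue: Bystander: yellow glue bottle 170 mm tall; to be left where it is. Origin under its middle.
- screwdriver: Bystander: red screwdriver 220 mm long; to be left where it is. Origin under its middle.
- spokeshave: Bystander: spokeshave 250 mm wide with black handles; to be left where it is. Origin under its middle.
There are look-alikes about, which are no part of the job. What is shaped like the part that bears blockB_c but pink, purple or turquoise is not meant.

How it is judged:
By the outcome, as a careful person would: the job done as asked, in the order asked, and still so for the second after the job is handed in, with the robot touching nothing.
Of blockA, blockB, blockC, blockD only 3 to 4 are there at a start; the rules pass over those that are not, and their reading is None.
At some moment in a run one of blockC, blockD may be knocked a few centimetres aside while the robot is not near it.
It also fails if it takes over 210 s, if anything falls off the work surface, if the arm or the gripper's body presses on something with over 40 N, if the wrist force passes 120 N, or if a joint passes its speed limit or range.

## Working session

There is one attempt and no reset: what is moved stays moved. The work goes in short steps, Python scripts to look and compute and a shell command to move; the robot and the scene stay as the last step left them, time stands still between calls to the robot, and variables do not carry over. Pictures are saved under pics/ and viewed, about 12 in all and at most 16, crops included, and the job is handed in when it is done.

```bash
ls; mkdir -p pics
cat > h.py <<'E'
import numpy as np, cv2
from bench import robot, camera
def snap(n,f,crop=None,k=1):
    c=camera(n); im=c["pixels"]
    if crop: x0,y0,x1,y1=crop; im=im[y0:y1,x0:x1]
    if k!=1: im=cv2.resize(im,None,fx=k,fy=k,interpolation=cv2.INTER_CUBIC)
    cv2.imwrite("pics/"+f,im); np.savez("pics/"+f+".npz",K=c["camera_matrix"],R=c["R"],t=c["t"],n=n,px=c["pixels"]); return c
def load(f): return np.load("pics/"+f+".npz")
def ray(d,u,v):
    K=np.array(d["K"]);R=np.array(d["R"]);t=np.array(d["t"]).ravel()
    a=(u-K[0,2])/K[0,0];b=(v-K[1,2])/K[1,1]
    if str(d["n"])=="wrist":
        r=np.hypot(a,b); s=np.sin(r)/max(r,1e-9); q=np.array([a*s,b*s,np.cos(r)])
    else: q=np.array([a,b,1.])
    q=R.T@q; return -R.T@t, q/np.linalg.norm(q)
def onz(d,u,v,z):
    o,q=ray(d,u,v); return o+q*(z-o[2])/q[2]
def tri(*l):
    A=np.zeros((3,3));b=np.zeros(3)
    for d,u,v in l:
        o,q=ray(d,u,v);P=np.eye(3)-np.outer(q,q);A+=P;b+=P@o
    return np.linalg.solve(A,b)
def proj(d,X):
    p=d["R"]@np.array(X,float)+np.array(d["t"]).ravel(); K=d["K"]
    if str(d["n"])=="wrist":
        h=np.hypot(p[0],p[1]); th=np.arctan2(h,p[2]); return K[0,2]+K[0,0]*th*p[0]/h, K[1,2]+K[1,1]*th*p[1]/h
    return K[0,2]+K[0,0]*p[0]/p[2], K[1,2]+K[1,1]*p[1]/p[2]
E
python3 - <<'E'
from h import *
np.set_printoptions(precision=3,suppress=True)
for n in("top","side"):
    c=snap(n,n+"0.png",k=1.5); print(n,c["camera_matrix"],c["R"],c["t"])
s=robot.state();print(s)
E
```

```text
pics
top [[422.128   0.    257.187]
 [  0.    422.128 185.807]
 [  0.      0.      1.   ]] [[-0.01  -1.     0.008]
 [-0.985  0.009 -0.174]
 [ 0.174 -0.009 -0.985]] [   9.891  535.488 1391.793]
side [[412.838   0.    255.086]
 [  0.    412.838 194.752]
 [  0.      0.      1.   ]] [[-0.958 -0.286  0.01 ]
 [-0.215  0.696 -0.685]
 [ 0.189 -0.658 -0.728]] [ 483.04   210.484 1344.658]
{'time_s': 0.1, 'joints': array([ 1.309,  0.333, -0.065,  1.461,  0.022,  1.35 , -0.089]), 'dq': array([ 0.002, -0.002, -0.001, -0.002,  0.   ,  0.001, -0.   ]), 'joint_torque': array([  0.002, -62.454,   0.025, -39.072,  -0.062,   0.036,  -0.   ]), 'eef_pos': array([ 147.771, -606.962,  240.848]), 'orientation': array([[-0.   ,  0.237, -0.972],
       [ 0.001, -0.972, -0.237],
       [-1.   , -0.001,  0.   ]]), 'ft_force': array([ 0.371, -0.063, -0.276]), 'wrist_torque': array([ 0.015, -0.006,  0.032]), 'finger_gap': 87.28275602791265}
```

View pics/top0.png

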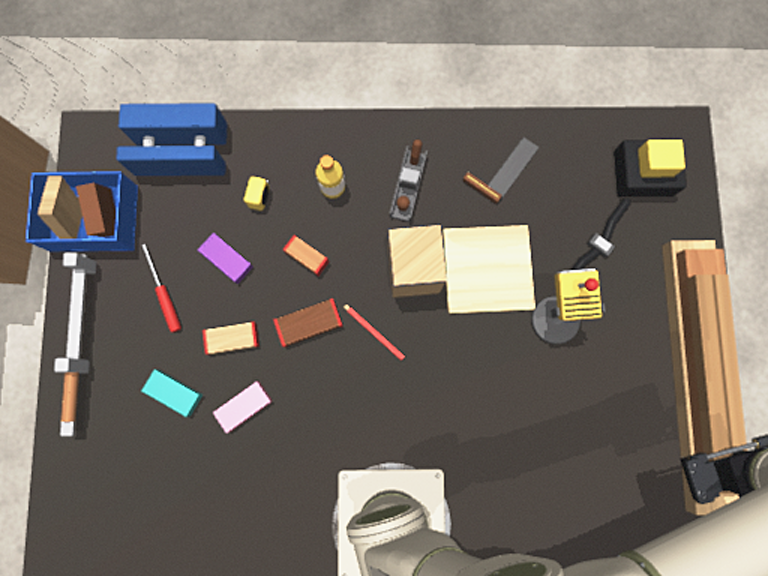

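View pics/side0.png

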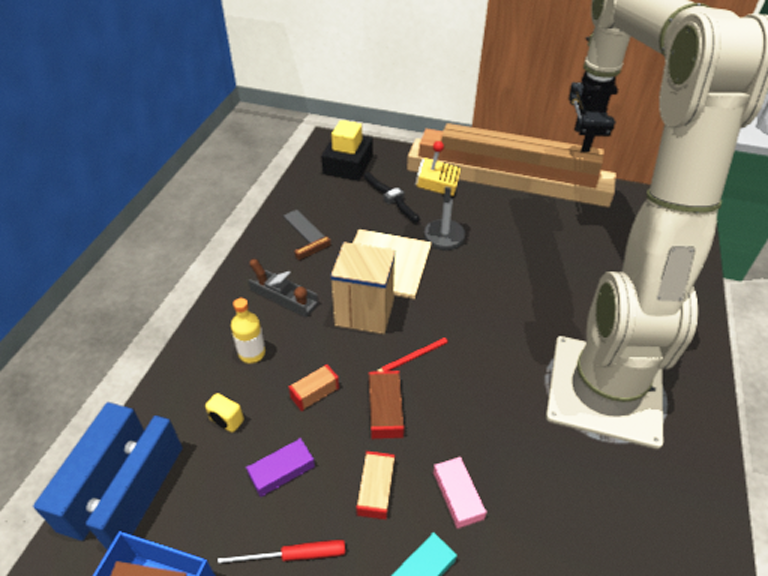

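Present are A, B and an orange block, with pink, purple and turquoise decoys. The blank stands left of the board and the lamp stands to its right. Next I'll look at enlarged crops.

Run:
```python
from h import *
a=load("top0.png")["px"];b=load("side0.png")["px"]
def crop(im,x0,y0,x1,y1,k): return cv2.resize(im[y0:y1,x0:x1],None,fx=k,fy=k,interpolation=cv2.INTER_CUBIC)
t=crop(a,130,140,410,235,2.8)
s=crop(b,190,90,320,290,2.8)
c=np.zeros((600,800,3),np.uint8); c[:t.shape[0],:t.shape[1]]=t[:,:800]
s2=crop(b,180,90,320,180,2.2); 
cv2.imwrite("pics/ct.png",t)
cv2.imwrite("pics/cs.png",crop(b,180,90,330,240,4)[:600,:600])
```

```text
(no output)
```

View pics/ct.png

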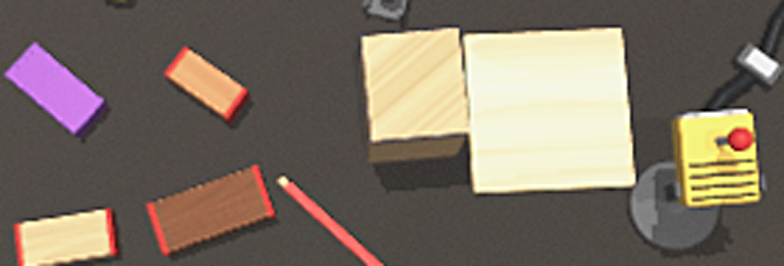

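View pics/cs.png

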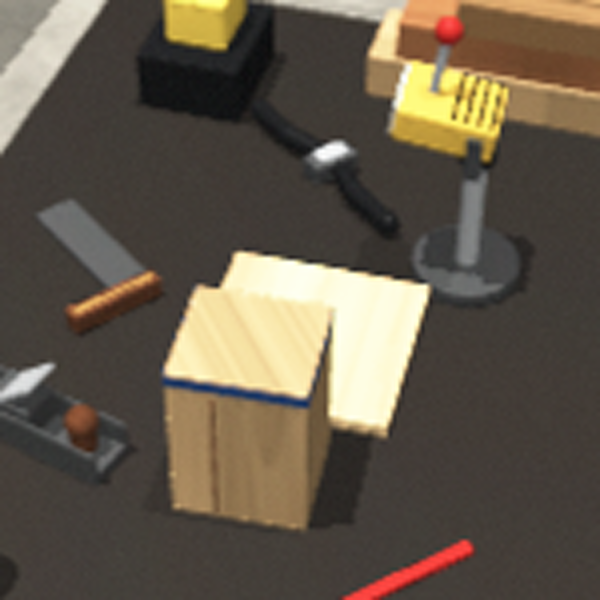

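Run:
```python
from h import *
np.set_printoptions(precision=1,suppress=True)
T=load("top0.png");S=load("side0.png")
ct=lambda u,v:(T,130+(u+.5)/2.8-.5,140+(v+.5)/2.8-.5)
cs=lambda u,v:(S,180+(u+.5)/4-.5,90+(v+.5)/4-.5)
for n,a,b in[("bl+x+y",(362,38),(165,382)),("-x+y",(370,145),(305,402)),("+x-y",(460,29),(195,288)),("-x-y",(468,134),(332,310)),
 ("bd+x-y",(622,29),(238,252)),("bd-x-y",(635,186),(430,285)),("bd-x+y",(473,192),(386,435)),("knob",(740,138),(450,30))]:
    print(n,tri(ct(*a),cs(*b)))
print("bd z15");[print(onz(*ct(*a),15)) for a in[(464,35),(622,29),(635,186),(473,192)]]
print("blank z170");[print(onz(*ct(*a),170)) for a in[(362,38),(460,29),(468,134),(370,145)]]
print("A",[onz(*ct(*a),36) for a in[(149,203),(259,165),(274,213),(166,254)]])
print("O32/42",[onz(*ct(*a),z) for z in (32,42) for a in[(184,47),(248,90),(232,120),(165,72)]])
print("B",[onz(T,u/1.5,v/1.5,32) for u,v in[(203,333),(255,322),(257,347),(206,354)]])
print("base of lamp",onz(*ct(676,206),8))
print("lamp head top", [onz(*ct(*a),205) for a in[(674,117),(752,110),(760,202),(683,206)]])
```

```text
bl+x+y [622.1  -0.9 156.6]
-x+y [501.4  -8.1 161.8]
+x-y [ 632.9 -112.3  159.9]
-x-y [ 511.5 -117.9  162.6]
bd+x-y [ 670.4 -333.9    7.9]
bd-x-y [ 469.6 -339.1   11.8]
bd-x+y [ 463.8 -139.4    0.1]
knob [ 482.2 -383.2  279. ]
bd z15
[ 660.7 -132.    15. ]
[ 666.8 -332.3   15. ]
[ 466.7 -338.5   15. ]
[ 461.1 -137.9   15. ]
blank z170
[618.1  -0.8 170. ]
[ 627.6 -111.6  170. ]
[ 507.3 -117.4  170. ]
[495.9  -8.3 170. ]
A [array([448.9, 257.5,  36. ]), array([494.2, 124.6,  36. ]), array([435.3, 106.2,  36. ]), array([387.1, 235.9,  36. ])]
O32/42 [array([643.9, 218.7,  32. ]), array([588.5, 138.8,  32. ]), array([551. , 158.3,  32. ]), array([612.2, 241.7,  32. ]), array([641.4, 217.3,  42. ]), array([586.4, 138. ,  42. ]), array([549.1, 157.3,  42. ]), array([609.9, 240.1,  42. ])]
B [array([417.5, 418.3,  32. ]), array([441.3, 301.8,  32. ]), array([384.8, 295.9,  32. ]), array([370.3, 409.7,  32. ])]
base of lamp [ 442.2 -389.8    8. ]
lamp head top [array([ 518., -338.,  205.]), array([ 525. , -423.4,  205. ]), array([ 424.5, -425.1,  205. ]), array([ 421. , -342.1,  205. ])]
```

```bash
cat >> h.py <<'E'
def go(p,yaw=None):
    """remaining move in tool units; yaw = wanted world angle of tool y"""
    s=robot.state();R=s["orientation"];d=R.T@(np.array(p,float)-s["eef_pos"])/100
    a=np.arctan2(R[1,1],R[0,1]); r=0 if yaw is None else -((yaw-a+np.pi)%(2*np.pi)-np.pi)/.08
    print("t",round(s["time_s"],2),"tool units",d.round(3),"roll",round(r,2),"at",s["eef_pos"].round(1),"yaw",round(a,3),"F",s["ft_force"].round(1),"gap",round(s["finger_gap"],1),"q",s["joints"].round(2))
E
python3 -m crank '[[1,-0.6,0,0,0],[1,-0.6,0,0,0],[1,-0.6,0,0,0],[1,0,0,-0.5,-1],[1,0,0,-0.5,-1],[1,0,0,-0.5,-1],[1,0,0,-0.5,-1],[1,0,0,-0.5,-1],[1,0,0,-0.5,-1],[1,0,0,-0.5,-1]]'
python3 -m crank '[[1,0,0,-0.5,-1],[1,0,0,-0.5,-1],[1,0,0,-0.5,-1],[1,0,0,-0.5,-1],[1,0,0,-0.5,-1],[1,0,0,-0.5,-1],[1,0,0,-0.5,-1],[1,0,0,-0.5,-1],[1,0,0,-0.5,-1],[1,0,0,-0.5,-1]]'
python3 -c "
from h import *
go([558,60,128],.031)"
```

```text
time_s: 1.35
eef_pos: [455.7, -447.0, 420.9]
orientation: [[-0.001, 0.718, -0.696], [0.001, -0.696, -0.718], [-1.0, -0.001, 0.0]]
ft_force: [-0.0, -0.8, 0.4]
finger_gap: 87.0
time_s: 2.6
eef_pos: [649.6, -0.4, 420.9]
orientation: [[-0.001, 1.0, 0.031], [-0.0, 0.031, -1.0], [-1.0, -0.001, 0.0]]
ft_force: [0.3, 0.7, -0.2]
finger_gap: 86.7
t 2.6 tool units [ 2.929 -0.894 -0.632] roll -0.01 at [ 6.496e+02 -4.000e-01  4.209e+02] yaw 0.031 F [ 0.3  0.7 -0.2] gap 86.7 q [ 0.29  0.43 -0.58  1.01  0.23  1.76 -0.17]
```

```bash
python3 -m crank '[[1,0,-0.45,-0.35,0],[1,0,-0.45,-0.3,0],[1,0.5,0,0,0],[1,0.5,0,0,0],[1,0.5,0,0,0],[1,0.5,0,0,0],[1,0.5,0,0,0],[1,0.43,0,0,0],[1,0,0,0,0]]'
python3 - <<'E'
from h import *
go([558,60,128],.031)
snap("wrist","w0.png",k=1.5)
E
```

```text
time_s: 3.72
eef_pos: [555.5, 60.1, 125.6]
orientation: [[-0.006, 1.0, 0.028], [-0.0, 0.028, -1.0], [-1.0, -0.006, 0.0]]
ft_force: [-0.2, -0.4, -0.2]
finger_gap: 87.1
t 3.73 tool units [-0.024  0.025  0.002] roll -0.04 at [555.5  60.1 125.6] yaw 0.028 F [-0.2 -0.4 -0.2] gap 87.1 q [ 0.32  0.35 -0.61  1.75  0.22  1.12 -0.33]
```

View pics/w0.png

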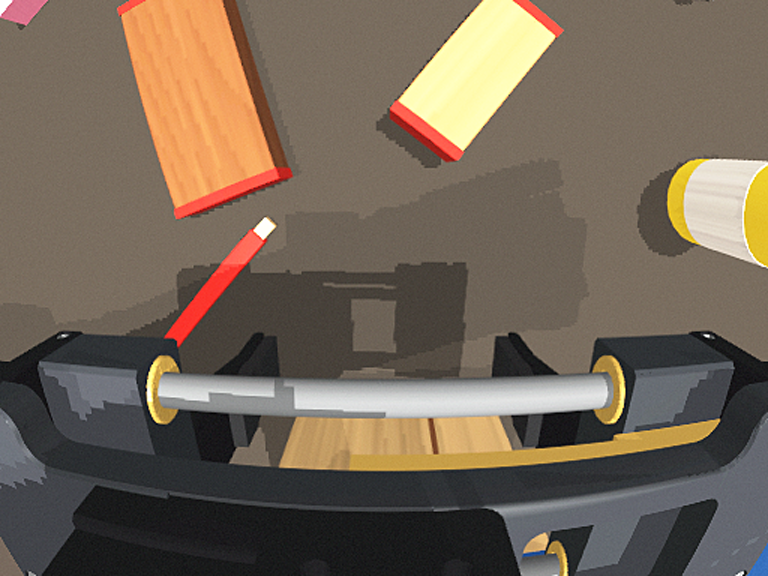

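```bash
python3 -m crank '[[1,0,0.02,0.2,0.2],[1,0,0,0.2,0],[1,0,0,0.1,0],[1,0,0,0.08,0],[1,0,0,0.08,0],[1,0,0,0.08,0],[1,0,0,0.05,0]]'
python3 - <<'E'
from h import *
go([558,-70,128],.031)
snap("side","s1.png",(170,80,330,230),3)
E
```

```text
time_s: 4.65
eef_pos: [562.5, -14.5, 131.1]
orientation: [[0.004, 1.0, 0.015], [0.005, 0.015, -1.0], [-1.0, 0.004, -0.005]]
ft_force: [-3.7, 18.5, 12.8]
finger_gap: 86.9
t 4.65 tool units [ 0.028 -0.053  0.555] roll -0.2 at [562.5 -14.5 131.1] yaw 0.015 F [-3.7 18.5 12.8] gap 86.9 q [ 0.43  0.34 -0.58  1.74  0.2   1.12 -0.19]
```

View pics/s1.png

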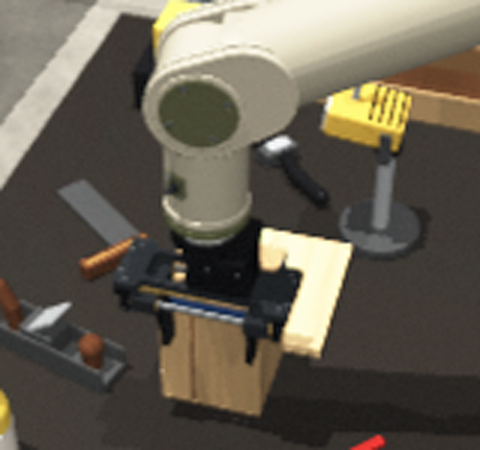

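```bash
python3 -m crank '[[1,0,0,-0.1,0],[1,0,0,-0.1,0],[1,0,0,-0.1,0],[1,-0.2,-0.05,0,0],[1,-0.17,0,0,0],[1,0,0,0,0]]'
python3 - <<'E'
from h import *
go([560,-14,168],.031)
E
python3 -m crank '[[1,0,0,0.1,0],[1,0,0,0.1,0],[1,0,0,0.06,0],[1,0,0,0.04,0]]'
python3 - <<'E'
from h import *
go([560,-70,168],.031)
E
```

```text
time_s: 5.45
eef_pos: [556.8, 11.1, 167.9]
orientation: [[0.004, 1.0, 0.011], [-0.001, 0.011, -1.0], [-1.0, 0.004, 0.001]]
ft_force: [-0.9, -1.0, -0.7]
finger_gap: 87.1
t 5.45 tool units [-0.001  0.029  0.251] roll -0.25 at [556.8  11.1 167.9] yaw 0.011 F [-0.9 -1.  -0.7] gap 87.1 q [ 0.41  0.29 -0.6   1.72  0.18  1.18 -0.22]
time_s: 5.95
eef_pos: [556.4, -16.3, 166.1]
orientation: [[0.001, 1.0, 0.014], [0.003, 0.014, -1.0], [-1.0, 0.001, -0.003]]
ft_force: [-2.3, 10.0, 6.5]
finger_gap: 86.8
t 5.95 tool units [-0.02   0.029  0.538] roll -0.21 at [556.4 -16.3 166.1] yaw 0.014 F [-2.3 10.   6.5] gap 86.8 q [ 0.45  0.29 -0.58  1.72  0.17  1.18 -0.17]
```

```bash
python3 -m crank '[[1,0,0,0.06,-0.1],[1,0,0,0.06,-0.1],[1,0,0,0.06,0],[1,0,0,0.06,0],[1,0,0,0.06,0]]'
python3 - <<'E'
from h import *
go([560,-70,168],.031)
snap("side","s2.png",(170,80,330,230),3)
E
```

```text
time_s: 6.58
eef_pos: [558.4, -45.2, 167.5]
orientation: [[0.004, 1.0, 0.031], [0.004, 0.031, -1.0], [-1.0, 0.004, -0.004]]
ft_force: [-0.0, 11.3, 13.4]
finger_gap: 86.7
t 6.58 tool units [-0.006  0.008  0.248] roll 0.0 at [558.4 -45.2 167.5] yaw 0.031 F [-0.  11.3 13.4] gap 86.7 q [ 0.49  0.29 -0.57  1.71  0.17  1.18 -0.09]
```

View pics/s2.png

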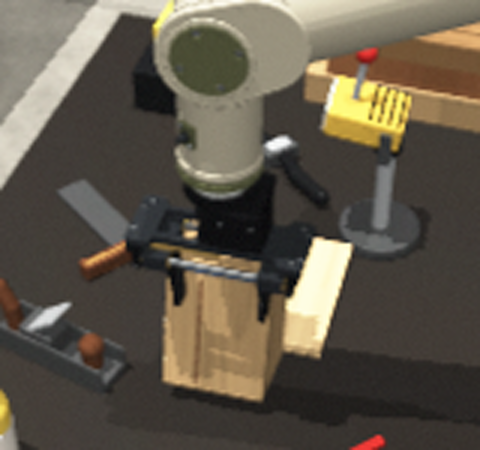

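The blank is leaning onto the board edge, so I'll keep pushing.

```bash
python3 -m crank '[[1,-0.03,0,0.06,0],[1,-0.03,0,0.06,0],[1,-0.02,0,0.06,0],[1,-0.02,0,0.06,0]]'
python3 -m crank '[[1,0,0,0.06,0],[1,0,0,0.06,0],[1,0,0,0.06,0],[1,0,0,0,0]]'
python3 - <<'E'
from h import *
go([560,-70,168],.031)
snap("side","s3.png",(170,80,330,230),3)
E
```

```text
time_s: 7.12
eef_pos: [559.1, -70.9, 177.6]
orientation: [[0.004, 1.0, 0.03], [0.002, 0.03, -1.0], [-1.0, 0.004, -0.002]]
ft_force: [-0.2, 6.9, 13.0]
finger_gap: 87.2
time_s: 7.62
eef_pos: [557.8, -91.4, 175.5]
orientation: [[0.0, 1.0, 0.027], [-0.0, 0.027, -1.0], [-1.0, -0.0, 0.0]]
ft_force: [-1.0, 1.4, -0.0]
finger_gap: 87.0
t 7.62 tool units [ 0.075  0.027 -0.213] roll -0.05 at [557.8 -91.4 175.5] yaw 0.027 F [-1.   1.4 -0. ] gap 87.0 q [ 0.54  0.3  -0.54  1.69  0.16  1.2  -0.01]
```

View pics/s3.png

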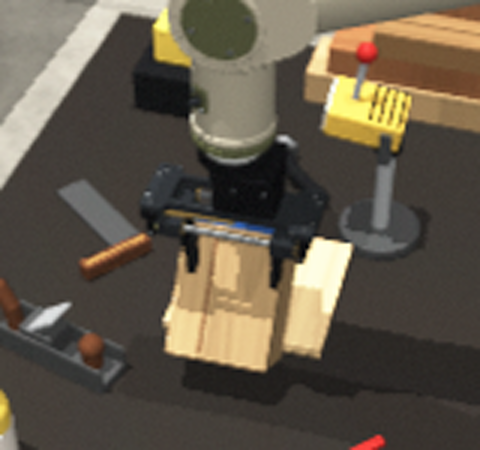

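```bash
python3 -m crank '[[1,0,0,0.06,0],[1,0,0,0.06,0],[1,0,0,0.06,0],[1,0,0,0.06,0],[1,0,0,0,0],[1,0,0,0,0],[1,0,0,0,0]]'
python3 - <<'E'
from h import *
go([560,0,250],.031)
E
python3 -m crank '[[1,-0.5,0,0,0],[1,-0.5,0,-0.3,0],[1,-0.3,0,-0.6,0],[1,-0.3,0,-0.6,0],[1,0,0,-0.6,0],[1,0,0,-0.6,0],[1,0,0,0,0]]'
python3 - <<'E'
from h import *
go([560,0,250],.031)
c=snap("side","s4.png"); T=snap("top","t4.png")
a=cv2.resize(c["pixels"][80:230,170:330],None,fx=2.6,fy=2.6,interpolation=2)
b=cv2.resize(T["pixels"][130:230,240:400],None,fx=2.4,fy=2.4,interpolation=2)
o=np.zeros((390,800,3),np.uint8);o[:390,:416]=a;o[:240,416:800]=b;cv2.imwrite("pics/c4.png",o)
E
```

```text
time_s: 8.55
eef_pos: [558.6, -114.1, 175.6]
orientation: [[0.0, 1.0, 0.028], [-0.0, 0.028, -1.0], [-1.0, 0.0, 0.0]]
ft_force: [0.1, 0.4, -0.2]
finger_gap: 87.2
t 8.55 tool units [-0.744  0.047 -1.14 ] roll -0.03 at [ 558.6 -114.1  175.6] yaw 0.028 F [ 0.1  0.4 -0.2] gap 87.2 q [ 0.57  0.3  -0.53  1.67  0.16  1.21  0.03]
time_s: 9.43
eef_pos: [549.5, 153.5, 331.7]
orientation: [[-0.0, 0.999, 0.037], [0.002, 0.037, -0.999], [-1.0, 0.0, -0.002]]
ft_force: [1.4, -0.7, 0.3]
finger_gap: 87.0
t 9.43 tool units [0.814 0.048 1.54 ] roll 0.08 at [549.5 153.5 331.7] yaw 0.037 F [ 1.4 -0.7  0.3] gap 87.0 q [ 0.23  0.25 -0.71  1.43  0.16  1.52 -0.43]
```

View pics/c4.png

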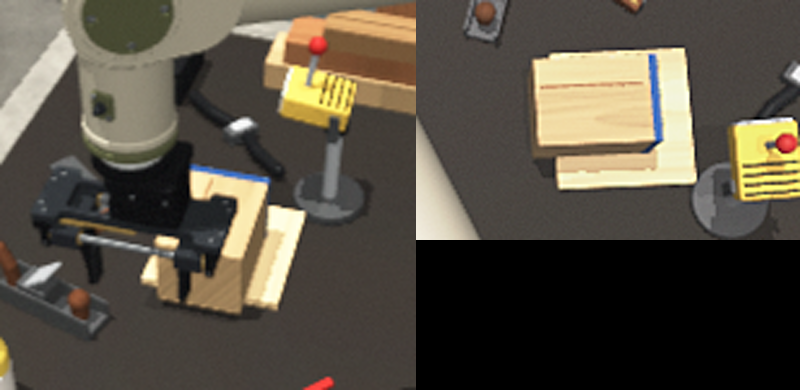

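Run:
```python
from h import *
np.set_printoptions(precision=1,suppress=True)
T=load("t4.png")
P=[onz(T,240+(u-416+.5)/2.4-.5,130+(v+.5)/2.4-.5,125) for u,v in[(533,60),(653,54),(658,140),(534,146)]]
for p in P:print(p)
print(np.mean(P,0))
im=T["px"][135:205,282:350];cv2.imwrite("pics/t4c.png",cv2.resize(im,None,fx=8,fy=8,interpolation=2))
```

```text
[623.9 -97.7 125. ]
[ 631.  -261.5  125. ]
[ 512. -263.  125.]
[505.4 -96.3 125. ]
[ 568.1 -179.6  125. ]
```

View pics/t4c.png

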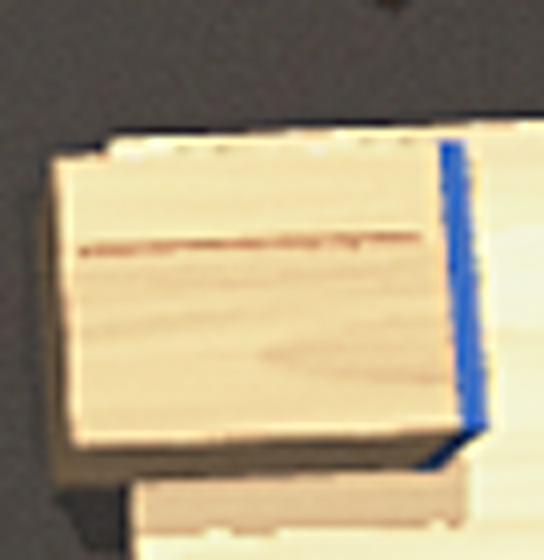

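Blank lies flat but overhangs the edge by about 37 mm. I'll push it on to about flush with both open fingers.

```bash
python3 -m crank '[[1,0.3,0.05,0.6,0.1],[1,0.3,0.05,0.6,0],[1,0.4,0,0.5,0],[1,0.5,0,0.2,0],[1,0.5,0,0,0],[1,0.5,0,0,0],[1,0,0,0,0]]'
python3 - <<'E'
from h import *
go([565,-120,82],.031)
E
```

```text
time_s: 10.4
eef_pos: [561.9, -34.5, 83.6]
orientation: [[-0.007, 1.0, 0.018], [0.0, 0.018, -1.0], [-1.0, -0.007, -0.0]]
ft_force: [-0.2, -0.2, 1.8]
finger_gap: 87.0
t 10.4 tool units [0.015 0.016 0.856] roll -0.16 at [561.9 -34.5  83.6] yaw 0.018 F [-0.2 -0.2  1.8] gap 87.0 q [ 0.45  0.4  -0.56  1.77  0.24  1.04 -0.18]
```

```bash
python3 -m crank '[[1,0,0.01,0.2,-0.16],[1,0,0,0.2,0],[1,0,0,0.1,0],[1,0,0,0.1,0],[1,0,0,0.08,0],[1,0,0,0.07,0],[1,0,0,0.05,0],[1,0,0,0.04,0],[1,0,0,0,0]]'
python3 - <<'E'
from h import *
go([565,-120,82],.031)
E
```

```text
time_s: 11.52
eef_pos: [569.1, -114.3, 87.9]
orientation: [[0.002, 0.999, 0.035], [0.002, 0.035, -0.999], [-1.0, 0.002, -0.002]]
ft_force: [-0.2, 6.9, 5.0]
finger_gap: 87.3
t 11.53 tool units [ 0.058 -0.043  0.055] roll 0.05 at [ 569.1 -114.3   87.9] yaw 0.035 F [-0.2  6.9  5. ] gap 87.3 q [ 0.56  0.42 -0.53  1.73  0.24  1.05 -0.02]
```

```bash
python3 -m crank '[[1,0,0,-0.3,0],[1,-0.3,0,-0.5,0],[1,-0.5,0,-0.5,0],[1,-0.5,0,-0.5,0],[1,-0.4,-0.4,-0.5,-1],[1,0,-0.4,-0.4,-1],[1,0,-0.4,0,-1],[1,0,0,0,-0.7],[1,0,0,0,0]]'
python3 - <<'E'
from h import *
go([441,181,280],.33)
T=snap("top","t5.png"); W=snap("wrist","w5.png")
a=cv2.resize(T["pixels"][130:210,240:370],None,fx=3,fy=3,interpolation=2)
b=W["pixels"]
o=np.zeros((384,902,3),np.uint8);o[:240,:390]=a;o[:384,390:]=b;cv2.imwrite("pics/c5.png",o[:,:800])
c=np.array(W["R"]).T@-np.array(W["t"]);print(c)
for X in [(441,181,36),(596,190,37),(405,356,32)]: print(proj(load("w5.png"),X))
E
```

```text
time_s: 12.65
eef_pos: [444.5, 119.4, 238.7]
orientation: [[0.001, 0.947, 0.323], [-0.001, 0.323, -0.947], [-1.0, 0.001, 0.001]]
ft_force: [-0.4, -0.4, -0.0]
finger_gap: 87.0
t 12.65 tool units [-0.413  0.166 -0.594] roll -0.02 at [444.5 119.4 238.7] yaw 0.329 F [-0.4 -0.4 -0. ] gap 87.0 q [ 0.39  0.01 -0.74  1.85  0.    1.29 -0.03]
[420.03261332 188.86097932 381.30302235]
(np.float64(271.4453497567753), np.float64(125.62457034518388))
(np.float64(389.4350504911671), np.float64(163.15581710907406))
(np.float64(289.5717608432493), np.float64(-15.720391666428867))
```

View pics/c5.png

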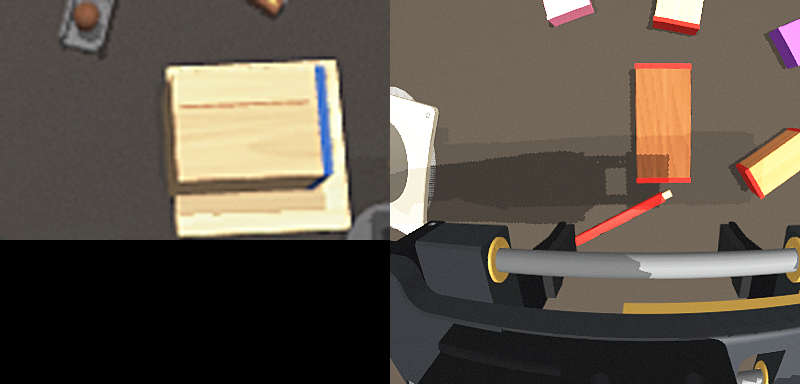

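Run:
```python
from h import *
np.set_printoptions(precision=1,suppress=True)
T=load("t5.png");W=load("w5.png")
P=[onz(T,240+(u+.5)/3-.5,130+(v+.5)/3-.5,125) for u,v in[(167,67),(325,62),(331,174),(172,182)]]
print(np.array(P),np.mean(P,0))
P=[onz(W,u,v,36) for u,v in[(244,64),(301,64),(300.5,183),(246,183)]]
print(np.array(P),np.mean(P,0))
m=np.mean(P,0);d=P[0]+P[1]-P[2]-P[3];print("A yaw",np.arctan2(d[1],d[0])-np.pi/2)
print("tri",tri((W,273,123.5),(T,130+(211)/2.8-.3,140+209/2.8-.3)))
go([m[0],m[1],m[2]-22],np.arctan2(d[1],d[0])-np.pi/2)
```

```text
[[ 632.8 -120.4  125. ]
 [ 637.  -293.1  125. ]
 [ 513.  -293.6  125. ]
 [ 505.8 -122.5  125. ]] [ 572.2 -207.4  125. ]
[[387.9 239.1  36. ]
 [449.5 261.2  36. ]
 [496.7 128.   36. ]
 [434.8 106.8  36. ]] [442.2 183.8  36. ]
A yaw 0.34035796100868065
tri [442.5 183.8  22.6]
t 12.75 tool units [ 2.2  0.2 -0.6] roll -0.16 at [444.8 119.5 238.4] yaw 0.327 F [ 0.4 -0.2 -0.3] gap 86.8 q [ 0.4  0.  -0.7  1.9  0.   1.3 -0. ]
```

```bash
python3 -m crank '[[1,0.2,0.2,-0.6,-0.16],[1,0.5,0,0,0],[1,0.5,0,0,0],[1,0.3,0,0,0],[1,0,0,0,0]]'
python3 - <<'E'
from h import *
go([442.3,183.8,25],.34)
E
```

```text
time_s: 13.38
eef_pos: [442.9, 178.9, 87.5]
orientation: [[-0.005, 0.942, 0.335], [-0.0, 0.335, -0.942], [-1.0, -0.004, -0.002]]
ft_force: [0.0, -0.2, 0.4]
finger_gap: 87.2
t 13.38 tool units [ 0.625  0.014 -0.047] roll 0.01 at [442.9 178.9  87.5] yaw 0.341 F [ 0.  -0.2  0.4] gap 87.2 q [ 0.24  0.26 -0.79  1.98  0.21  1.   -0.3 ]
```

```bash
python3 -m crank '[[1,0.2,0.01,-0.04,0],[1,0.22,0,0,0],[1,0.15,0,0,0],[1,0.05,0,0,0],[-1,0,0,0,0],[-1,0,0,0,0],[-1,0,0,0,0],[-1,0,0,0,0]]'
python3 - <<'E'
from h import *
go([442.3,183.8,25],.34)
E
```

```text
time_s: 14.38
eef_pos: [444.1, 183.2, 27.8]
orientation: [[0.001, 0.942, 0.335], [-0.0, 0.335, -0.942], [-1.0, 0.001, 0.0]]
ft_force: [-1.5, -0.7, 4.9]
finger_gap: 63.6
t 14.38 tool units [ 0.028 -0.015 -0.012] roll 0.02 at [444.1 183.2  27.8] yaw 0.341 F [-1.5 -0.7  4.9] gap 63.6 q [ 0.19  0.36 -0.75  2.02  0.32  0.88 -0.39]
```

```bash
python3 -m crank '[[-1,-0.2,0,0,0],[-1,-0.5,0,0,0],[-1,-0.6,0,0,0],[-1,-0.6,0,0,0],[-1,-0.6,0,0,1],[-1,-0.2,0.2,0.2,1],[-1,0,0.2,0.5,1],[-1,0,0.2,0.6,0.9],[-1,0,0.2,0.6,0],[-1,0,0.1,0.6,0]]'
python3 - <<'E'
from h import *
go([572,-230,300],.031)
E
```

```text
time_s: 15.62
eef_pos: [556.0, -53.3, 298.4]
orientation: [[0.001, 1.0, 0.031], [0.001, 0.031, -1.0], [-1.0, 0.001, -0.001]]
ft_force: [0.2, 0.3, -2.1]
finger_gap: 63.9
t 15.62 tool units [-0.017  0.105  1.771] roll -0.0 at [556.  -53.3 298.4] yaw 0.031 F [ 0.2  0.3 -2.1] gap 63.9 q [ 0.55  0.21 -0.62  1.53  0.12  1.44 -0.05]
```

```bash
python3 -m crank '[[-1,0,0.05,0.6,0],[-1,0,0.05,0.6,0],[-1,0,0,0.57,0],[-1,0,0,0,0],[-1,0,0,0,0]]'
python3 - <<'E'
from h import *
go([572,-230,300],.031)
snap("wrist","w6.png",(80,0,432,300),2.2)
E
```

```text
time_s: 16.25
eef_pos: [571.0, -227.5, 298.1]
orientation: [[0.001, 1.0, 0.03], [0.001, 0.03, -1.0], [-1.0, 0.001, -0.001]]
ft_force: [0.1, -0.0, -2.8]
finger_gap: 63.6
t 16.25 tool units [-0.019  0.009  0.025] roll -0.01 at [ 571.  -227.5  298.1] yaw 0.03 F [ 0.1 -0.  -2.8] gap 63.6 q [ 0.7   0.33 -0.52  1.38  0.16  1.47  0.22]
```

View pics/w6.png

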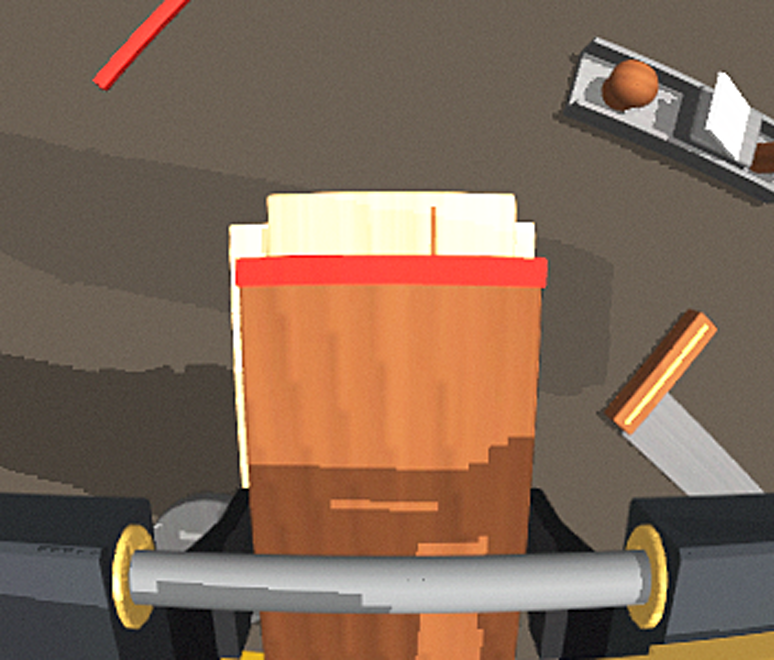

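Run:
```python
from h import *
np.set_printoptions(precision=1,suppress=True)
W=load("w6.png");f=lambda u,v:(80+(u+.5)/2.2-.5,(v+.5)/2.2-.5)
a=onz(W,*f(267,196),125);b=onz(W,*f(516,195),125);print(a,b,"yaw",np.arctan2(*(b-a)[1::-1]))
c=onz(W,*f(230,226),15);d=onz(W,*f(535,222),15);print(c,d,"yaw",np.arctan2(*(d-c)[1::-1]))
# tcp check: held block near end top corners at z
s=robot.state();e=onz(W,*f(237,259),306.5);g=onz(W,*f(547,257),306.5);print(e,g,"A yaw",np.arctan2(*(g-e)[1::-1]))
```

```text
[ 508.4 -128.4  125. ] [ 628.  -124.1  125. ] yaw 0.03581852795551752
[ 463.4 -138.8   15. ] [ 662.4 -130.4   15. ] yaw 0.041971201082103345
[ 536.3 -156.5  306.5] [ 600.4 -154.   306.5] A yaw 0.03801862573617282
```

```bash
python3 -m crank '[[-1,0.4,0,-0.14,0],[-1,0.5,0,0,0],[-1,0.3,0,0,0],[-1,0.12,0,0,0],[-1,0,0,0,0]]'
python3 - <<'E'
from h import *
go([571.3,-213.5,153.5],.031)
E
```

```text
time_s: 16.92
eef_pos: [570.9, -213.7, 165.8]
orientation: [[0.0, 1.0, 0.031], [0.0, 0.031, -1.0], [-1.0, 0.0, -0.0]]
ft_force: [-0.6, -0.5, -2.0]
finger_gap: 63.6
t 16.93 tool units [ 0.123  0.004 -0.002] roll -0.0 at [ 570.9 -213.7  165.8] yaw 0.031 F [-0.6 -0.5 -2. ] gap 63.6 q [ 0.69  0.4  -0.51  1.58  0.2   1.22  0.17]
```

```bash
python3 -m crank '[[-1,0.07,0,0,0],[-1,0.04,0,0,0],[-1,0.015,0,0,0],[-1,0,0,0,0]]'
python3 -m crank '[[1,0,0,0,0],[1,0,0,0,0],[1,0,0,0,0],[1,-0.3,0,0,0],[1,-0.5,0,0,0],[1,-0.5,0,0,0],[1,0,0,-0.6,0],[1,0,0,-0.6,0],[1,0,-0.2,-0.6,0],[1,0,-0.2,-0.6,0]]'
python3 -c "
from h import *
go([410,330,250],1.45-1.571)"
```

```text
time_s: 17.42
eef_pos: [570.8, -214.6, 153.0]
orientation: [[0.0, 1.0, 0.03], [-0.0, 0.03, -1.0], [-1.0, 0.0, 0.0]]
ft_force: [0.2, -0.5, -1.7]
finger_gap: 63.5
time_s: 18.68
eef_pos: [523.4, 24.8, 283.0]
orientation: [[0.001, 1.0, 0.03], [-0.0, 0.03, -1.0], [-1.0, 0.001, 0.0]]
ft_force: [0.6, 0.5, 0.1]
finger_gap: 87.1
t 18.68 tool units [ 0.329 -1.042 -3.084] roll 1.89 at [523.4  24.8 283. ] yaw 0.03 F [0.6 0.5 0.1] gap 87.1 q [ 0.48  0.14 -0.67  1.63  0.09  1.4  -0.17]
```

```bash
python3 -m crank '[[1,0,-0.2,-0.6,-1],[1,0,-0.2,-0.6,-0.7],[1,0,-0.2,-0.6,0],[1,0.1,-0.2,-0.5,0],[1,0.1,0,-0.3,0],[1,0,0,0,0]]'
python3 - <<'E'
from h import *
go([410,290,260],.164)
snap("wrist","w7.png",k=1.5)
T=snap("top","t7.png")
E
```

```text
time_s: 19.42
eef_pos: [412.9, 271.1, 262.5]
orientation: [[-0.001, 0.986, 0.169], [0.0, 0.169, -0.986], [-1.0, -0.001, -0.0]]
ft_force: [0.2, -0.2, -0.2]
finger_gap: 87.1
t 19.43 tool units [ 0.025  0.003 -0.191] roll 0.08 at [412.9 271.1 262.5] yaw 0.17 F [ 0.2 -0.2 -0.2] gap 87.1 q [ 0.2   0.11 -0.91  1.73  0.08  1.35 -0.56]
```

View pics/w7.png

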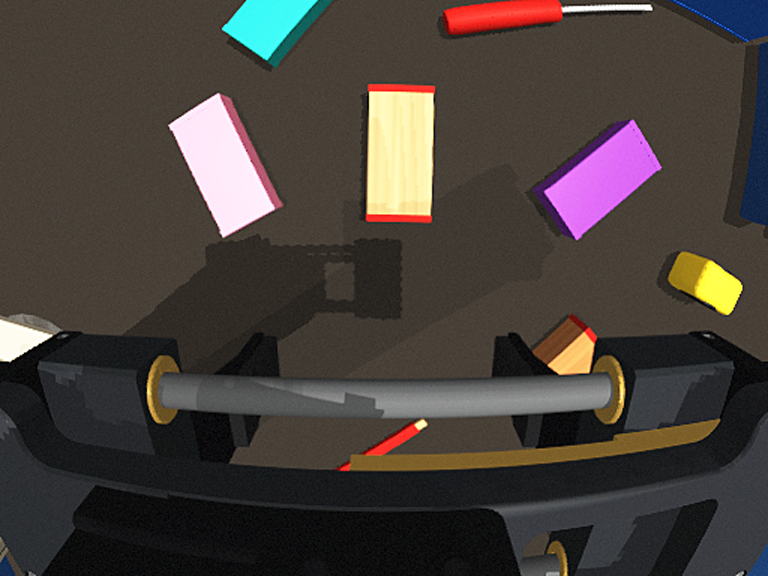

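Run:
```python
from h import *
np.set_printoptions(precision=1,suppress=True)
W=load("w7.png")
P=[onz(W,(u+.5)/1.5-.5,(v+.5)/1.5-.5,32) for u,v in[(369,85),(435,87),(432,222),(366,220)]]
print(np.array(P));m=np.mean(P,0);d=P[0]+P[1]-P[2]-P[3];y=np.arctan2(d[1],d[0])-np.pi/2;print(m,y)
go([m[0],m[1],25],y)
T=load("t7.png")
im=cv2.resize(T["px"][135:205,282:350],None,fx=8,fy=8,interpolation=2);cv2.imwrite("pics/t7c.png",im)
```

```text
[[373.9 412.6  32. ]
 [427.8 420.7  32. ]
 [445.5 307.6  32. ]
 [390.5 299.7  32. ]]
[409.4 360.1  32. ] 0.1508369539369716
t 19.52 tool units [ 2.4  0.1 -0.9] roll 0.19 at [414.6 268.7 262.9] yaw 0.166 F [-0.  -0.9 -0.1] gap 87.4 q [ 0.2  0.1 -0.9  1.7  0.1  1.4 -0.6]
```

```bash
python3 -m crank '[[1,0.3,0.05,-0.5,0.19],[1,0.5,0.05,-0.4,0],[1,0.5,0,0,0],[1,0.4,0,0,0],[1,0.2,0,0,0],[1,0,0,0,0]]'
python3 - <<'E'
from h import *
go([409.4,360.1,25],.151)
E
```

```text
time_s: 20.27
eef_pos: [410.4, 357.4, 73.8]
orientation: [[-0.001, 0.989, 0.149], [-0.001, 0.149, -0.989], [-1.0, -0.001, 0.001]]
ft_force: [-0.1, -0.1, 1.3]
finger_gap: 87.2
t 20.27 tool units [ 0.488 -0.005 -0.028] roll -0.02 at [410.4 357.4  73.8] yaw 0.149 F [-0.1 -0.1  1.3] gap 87.2 q [-0.07  0.46 -0.87  1.82  0.41  1.05 -0.95]
```

```bash
python3 -m crank '[[1,0.25,0,-0.03,0],[1,0.15,0,0,0],[1,0.07,0,0,0],[-1,0,0,0,0],[-1,0,0,0,0],[-1,0,0,0,0],[-1,0,0,0,0],[-1,0,0,0,0]]'
python3 - <<'E'
from h import *
go([409.4,360.1,25],.151)
E
```

```text
time_s: 21.28
eef_pos: [409.7, 361.4, 27.4]
orientation: [[0.0, 0.989, 0.15], [0.0, 0.15, -0.989], [-1.0, 0.0, 0.0]]
ft_force: [0.6, -0.4, 2.5]
finger_gap: 54.0
t 21.27 tool units [ 0.024 -0.005  0.013] roll -0.01 at [409.7 361.4  27.4] yaw 0.15 F [ 0.6 -0.4  2.5] gap 54.0 q [-0.12  0.53 -0.83  1.85  0.47  0.97 -1.  ]
```

```bash
python3 -m crank '[[-1,-0.2,0,0,0],[-1,-0.5,0,0,0],[-1,-0.6,0,0,0],[-1,-0.6,0,0,0],[-1,-0.6,0,0.2,0],[-1,-0.3,0.2,0.4,0],[-1,0,0.2,0.6,0.5],[-1,0,0.2,0.6,1],[-1,0,0.1,0.6,0],[-1,0,0.1,0.6,0]]'
python3 -m crank '[[-1,0,0.1,0.6,0],[-1,0,0.1,0.6,0],[-1,0,0.1,0.6,0],[-1,0,0,0.6,0],[-1,0,0,0,0]]'
python3 - <<'E'
from h import *
go([570.8,-212.5,220],.031)
E
```

```text
time_s: 22.52
eef_pos: [516.3, 72.1, 307.7]
orientation: [[0.001, 1.0, 0.031], [0.0, 0.031, -1.0], [-1.0, 0.001, -0.0]]
ft_force: [0.6, 0.1, -1.1]
finger_gap: 53.8
time_s: 23.15
eef_pos: [552.7, -171.0, 306.7]
orientation: [[-0.001, 1.0, 0.023], [-0.001, 0.023, -1.0], [-1.0, -0.001, 0.001]]
ft_force: [-0.1, 1.2, -1.8]
finger_gap: 53.8
t 23.15 tool units [0.867 0.172 0.418] roll -0.1 at [ 552.7 -171.   306.7] yaw 0.023 F [-0.1  1.2 -1.8] gap 53.8 q [ 0.73  0.26 -0.62  1.46  0.15  1.47  0.13]
```

```bash
python3 -m crank '[[-1,0.1,0.17,0.42,-0.1],[-1,0.4,0,0,0],[-1,0.3,0,0,0],[-1,0,0,0,0],[-1,0,0,0,0]]'
python3 - <<'E'
from h import *
go([570.8,-212.5,189.5],.031)
E
```

```text
time_s: 23.78
eef_pos: [572.7, -206.3, 228.6]
orientation: [[0.002, 0.999, 0.039], [-0.0, 0.039, -0.999], [-1.0, 0.002, 0.001]]
ft_force: [-0.2, -0.2, -0.8]
finger_gap: 54.1
t 23.77 tool units [ 0.391 -0.023  0.061] roll 0.1 at [ 572.7 -206.3  228.6] yaw 0.039 F [-0.2 -0.2 -0.8] gap 54.1 q [ 0.74  0.36 -0.59  1.5   0.21  1.34  0.17]
```

```bash
python3 -m crank '[[-1,0.15,-0.02,0.06,0.1],[-1,0.14,0,0,0],[-1,0.05,0,0,0],[-1,0,0,0,0],[-1,0,0,0,0]]'
python3 - <<'E'
from h import *
go([570.8,-212.5,189],.031)
E
```

```text
time_s: 24.4
eef_pos: [570.6, -212.9, 192.9]
orientation: [[0.001, 1.0, 0.031], [-0.0, 0.031, -1.0], [-1.0, 0.001, 0.0]]
ft_force: [0.1, 0.4, -1.1]
finger_gap: 53.7
t 24.4 tool units [ 0.039  0.002 -0.004] roll -0.0 at [ 570.6 -212.9  192.9] yaw 0.031 F [ 0.1  0.4 -1.1] gap 53.7 q [ 0.74  0.39 -0.59  1.55  0.22  1.27  0.16]
```

```bash
python3 -m crank '[[-1,0.03,0,0,0],[-1,0.012,0,0,0],[-1,0,0,0,0],[1,0,0,0,0],[1,0,0,0,0],[1,0,0,0,0],[1,-0.3,0,0,0],[1,-0.5,0,0,0],[1,-0.2,0,-0.5,0],[1,0,0,-0.6,0]]'
python3 -m crank '[[1,0,0,-0.6,0],[1,0,0,-0.6,1],[1,0,0,-0.6,1],[1,0,0,-0.5,1],[1,0,0,0,1],[1,0,0,0,1],[1,0,0,0,1],[1,0,0,0,1],[1,0,0,0,1],[1,0,0,0,0]]'
python3 - <<'E'
from h import *
go([560,135,260],-.606)
snap("wrist","w8.png",(80,0,432,300),2.2)
print(proj(load("w8.png"),(596.7,188.2,42)))
snap("top","t8.png")
E
```

```text
time_s: 25.65
eef_pos: [567.6, -102.7, 290.2]
orientation: [[0.003, 1.0, 0.028], [-0.001, 0.028, -1.0], [-1.0, 0.003, 0.001]]
ft_force: [0.3, 0.9, -0.1]
finger_gap: 86.8
time_s: 26.9
eef_pos: [572.8, 126.4, 288.3]
orientation: [[0.0, 0.82, -0.572], [-0.0, -0.572, -0.82], [-1.0, 0.0, 0.0]]
ft_force: [-0.4, -0.3, 0.7]
finger_gap: 87.1
t 26.9 tool units [ 0.283 -0.154  0.003] roll -0.04 at [572.8 126.4 288.3] yaw -0.609 F [-0.4 -0.3  0.7] gap 87.1 q [ 0.26  0.3  -0.69  1.47  0.19  1.44 -1.04]
(np.float64(245.15650736279548), np.float64(119.98973646286069))
```

View pics/w8.png

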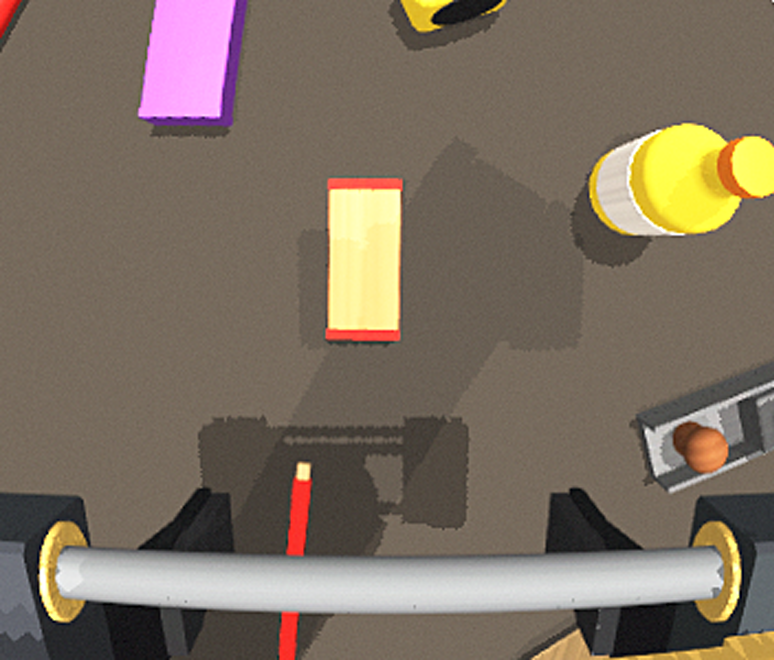

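Run:
```python
from h import *
W=load("w8.png");f=lambda u,v:(80+(u+.5)/2.2-.5,(v+.5)/2.2-.5)
for z in(32,42):
    P=np.array([onz(W,*f(u,v),z) for u,v in[(328,179),(403,180),(400,340),(326,339)]])
    m=P.mean(0);d=P[0]+P[1]-P[2]-P[3];y=np.arctan2(d[1],d[0])-np.pi/2;print(m.round(1),y.round(3),np.linalg.norm(d)/2,np.linalg.norm(P[1]-P[0]))
    go([m[0],m[1],28],y)
```

```text
[598.1 190.8  32. ] -0.628 98.27461071616769 45.047548393711466
t 27.0 tool units [ 2.603 -0.16  -0.673] roll 0.25 at [572.7 126.4 288.3] yaw -0.608 F [ 0.1  0.2 -0.5] gap 87.2 q [ 0.26  0.3  -0.69  1.47  0.19  1.44 -1.04]
[598.5 190.7  42. ] -0.628 95.8119202615918 43.918689509175735
t 27.0 tool units [ 2.603 -0.156 -0.674] roll 0.25 at [572.7 126.4 288.3] yaw -0.608 F [ 0.1  0.2 -0.5] gap 87.2 q [ 0.26  0.3  -0.69  1.47  0.19  1.44 -1.04]
```

```bash
python3 -m crank '[[1,0.3,-0.16,-0.5,0.25],[1,0.5,0,-0.17,0],[1,0.5,0,0,0],[1,0.5,0,0,0],[1,0.2,0,0,0],[1,0,0,0,0]]'
python3 - <<'E'
from h import *
go([598.4,190.7,28],-.628)
E
```

```text
time_s: 27.75
eef_pos: [598.0, 190.2, 87.9]
orientation: [[-0.001, 0.809, -0.588], [-0.0, -0.588, -0.809], [-1.0, -0.001, 0.001]]
ft_force: [-0.2, -0.6, -0.5]
finger_gap: 86.9
t 27.75 tool units [ 0.599  0.001 -0.007] roll -0.01 at [598.  190.2  87.9] yaw -0.629 F [-0.2 -0.6 -0.5] gap 86.9 q [ 0.11  0.55 -0.65  1.59  0.36  1.12 -1.25]
```

```bash
python3 -m crank '[[1,0.3,0,0,0],[1,0.2,0,0,0],[1,0.08,0,0,0],[-1,0,0,0,0],[-1,0,0,0,0],[-1,0,0,0,0],[-1,0,0,0,0],[-1,0,0,0,0],[-1,0,0,0,0]]'
python3 - <<'E'
from h import *
go([598.4,190.7,28],-.628)
E
```

```text
time_s: 28.88
eef_pos: [598.3, 190.3, 30.4]
orientation: [[0.0, 0.808, -0.589], [-0.0, -0.589, -0.808], [-1.0, 0.0, -0.0]]
ft_force: [-0.4, -0.0, -0.0]
finger_gap: 41.6
t 28.88 tool units [ 0.024 -0.002 -0.003] roll -0.02 at [598.3 190.3  30.4] yaw -0.63 F [-0.4 -0.  -0. ] gap 41.6 q [ 0.09  0.62 -0.62  1.63  0.4   1.03 -1.28]
```

```bash
python3 -m crank '[[-1,-0.2,0,0,0],[-1,-0.5,0,0,0],[-1,-0.6,0,0,0],[-1,-0.6,0,0,0],[-1,-0.6,0,0,0],[-1,-0.5,0,0,-1],[-1,0,0,0,-1],[-1,0,0,0.3,-1],[-1,0,0,0.5,-1],[-1,0,0,0.5,-1]]'
python3 -m crank '[[-1,0,0,0.5,-1],[-1,0,0,0.5,-1],[-1,0,0,0.5,-1],[-1,0,0,0.5,-0.25],[-1,0,0,0.3,0],[-1,0,0,0,0]]'
python3 - <<'E'
from h import *
go([570.6,-214,250],.031)
E
```

```text
time_s: 30.12
eef_pos: [549.3, 69.1, 331.4]
orientation: [[0.001, 0.975, -0.223], [-0.0, -0.223, -0.975], [-1.0, 0.001, -0.0]]
ft_force: [1.0, -0.7, -1.0]
finger_gap: 41.9
time_s: 30.88
eef_pos: [529.0, -160.7, 331.0]
orientation: [[0.0, 1.0, 0.027], [-0.001, 0.027, -1.0], [-1.0, 0.0, 0.001]]
ft_force: [0.2, 0.9, -0.8]
finger_gap: 41.8
t 30.88 tool units [0.81  0.402 0.543] roll -0.06 at [ 529.  -160.7  331. ] yaw 0.027 F [ 0.2  0.9 -0.8] gap 41.8 q [ 0.74  0.19 -0.61  1.48  0.11  1.5   0.16]
```

```bash
python3 -m crank '[[-1,0,0.3,0.4,-0.06],[-1,0.2,0.1,0.14,0],[-1,0.4,0,0,0],[-1,0.2,0,0,0],[-1,0,0,0,0],[-1,0,0,0,0]]'
python3 - <<'E'
from h import *
go([570.6,-214,224],.031)
W=snap("wrist","w9.png",(80,0,432,300),2.2)
E
```

```text
time_s: 31.62
eef_pos: [571.9, -210.3, 252.1]
orientation: [[0.002, 0.999, 0.036], [-0.001, 0.036, -0.999], [-1.0, 0.002, 0.001]]
ft_force: [-1.0, 0.3, -0.8]
finger_gap: 42.1
t 31.62 tool units [ 0.281 -0.015  0.037] roll 0.07 at [ 571.9 -210.3  252.1] yaw 0.036 F [-1.   0.3 -0.8] gap 42.1 q [ 0.74  0.35 -0.59  1.47  0.19  1.38  0.18]
```

```bash
python3 -m crank '[[-1,0.15,-0.015,0.035,0.07],[-1,0.08,0,0,0],[-1,0,0,0,0],[-1,0,0,0,0]]'
python3 - <<'E'
from h import *
go([570.6,-214,223.5],.031)
W=snap("wrist","w9.png",(120,0,392,200),2.9)
E
```

```text
time_s: 32.17
eef_pos: [570.0, -214.5, 227.4]
orientation: [[0.0, 1.0, 0.03], [-0.0, 0.03, -1.0], [-1.0, 0.0, 0.0]]
ft_force: [0.1, 0.1, -0.4]
finger_gap: 41.5
t 32.17 tool units [ 0.039  0.006 -0.005] roll -0.02 at [ 570.  -214.5  227.4] yaw 0.03 F [ 0.1  0.1 -0.4] gap 41.5 q [ 0.74  0.36 -0.58  1.5   0.2   1.34  0.17]
```

View pics/w9.png

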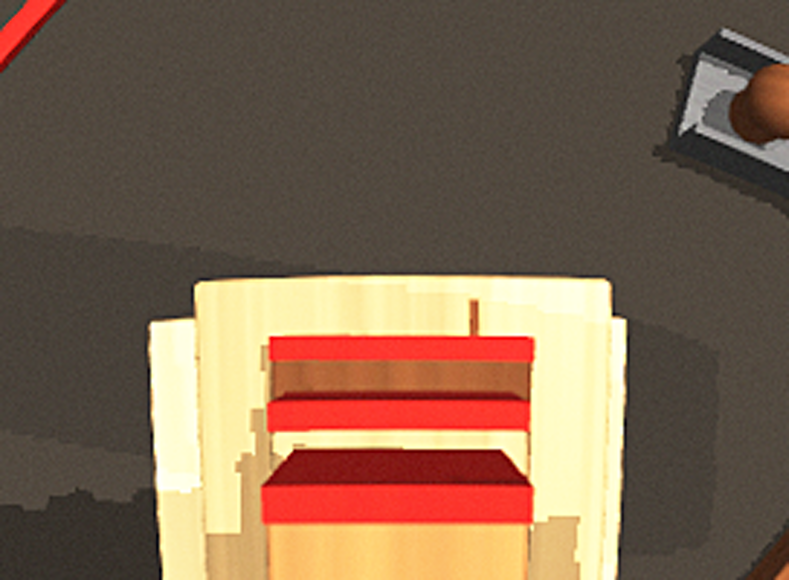

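Run:
```python
from h import *
W=load("w9.png");f=lambda u,v:(120+(u+.5)/2.9-.5,(v+.5)/2.9-.5)
for n,a,b,z,L in[("bl",(196,282),(611,280),125,85),("A",(269,338),(534,337),161,70),("B",(267,402),(530,401),193,57.5),("C",(262,486),(533,486),239,47.5)]:
    p=onz(W,*f(*a),z);q=onz(W,*f(*b),z);m=(p+q)/2;y=np.arctan2(*(q-p)[1::-1]);print(n,m.round(1),"w",np.linalg.norm(q-p).round(1),"yaw",y.round(3),"centre",(m-L*np.array([-np.sin(.03),np.cos(.03),0])).round(1))
```

```text
bl [ 568.2 -125.7  125. ] w 118.3 yaw 0.037 centre [ 570.7 -210.6  125. ]
A [ 567.9 -142.6  161. ] w 64.1 yaw 0.035 centre [ 570.  -212.6  161. ]
B [ 567.5 -155.7  193. ] w 54.3 yaw 0.034 centre [ 569.2 -213.2  193. ]
C [ 567.5 -165.2  239. ] w 42.2 yaw 0.03 centre [ 568.9 -212.6  239. ]
```

```bash
python3 -m crank '[[-1,0.03,0.005,0,0],[-1,0.012,0,0,0],[-1,0,0,0,0],[1,0,0,0,0],[1,0,0,0,0],[1,0,0,0,0],[1,-0.3,0,0,0],[1,-0.5,0,0,0],[1,-0.5,0,0,0],[1,0,0,0,0]]'
python3 - <<'E'
from h import *
S=load("side0.png");T=load("top0.png")
cs=lambda u,v:(S,180+(u+.5)/4-.5,90+(v+.5)/4-.5)
for z in(0,12): print("base side",onz(*cs(468,262),z).round(1))
def red(d,box):
    im=np.array(d["px"]);h=cv2.cvtColor(im,cv2.COLOR_BGR2HSV)
    m=((h[...,0]<6)|(h[...,0]>174))&(h[...,1]>150)&(h[...,2]>80)
    x0,y0,x1,y1=box;k=np.zeros_like(m);k[y0:y1,x0:x1]=1
    v,u=np.nonzero(m&k);return u.mean(),v.mean(),len(u)
tu=red(T,(380,180,402,200));su=red(S,(285,92,300,104));print(tu,su)
print("knob",tri((T,*tu[:2]),(S,*su[:2])).round(1),[onz(T,*tu[:2],z).round(1) for z in(274,280)])
go([482,-383,360],-1.53)
E
```

```text
time_s: 33.48
eef_pos: [571.7, -214.4, 357.4]
orientation: [[0.007, 1.0, 0.03], [-0.002, 0.03, -1.0], [-1.0, 0.006, 0.002]]
ft_force: [-0.0, 0.8, -0.3]
finger_gap: 86.9
base side [ 445.4 -397.9    0. ]
base side [ 443.4 -384.2   12. ]
(np.float64(393.8888888888889), np.float64(189.3148148148148), 54) (np.float64(291.87179487179486), np.float64(97.12820512820512), 39)
knob [ 482.2 -382.9  278.9] [array([ 481.8, -384.6,  274. ]), array([ 480.8, -382.6,  280. ])]
t 33.48 tool units [-0.028 -0.947  1.658] roll 19.5 at [ 571.7 -214.4  357.4] yaw 0.03 F [-0.   0.8 -0.3] gap 86.9 q [ 0.73  0.32 -0.59  1.28  0.18  1.58  0.2 ]
```

```bash
python3 -m crank '[[1,0,0,0,1],[1,0,0,0,1],[1,0,0,0,1],[1,0,0,0,1],[1,0,0,0,1],[1,0,0,0,1],[1,0,0,0,1],[1,0,0,0,1],[1,0,0,0,1],[1,0,0,0,1]]' >/dev/null
python3 -m crank '[[1,0,0.1,0.1,1],[1,0,0.1,0.1,1],[1,0,0.1,0.1,1],[1,0,0.1,0.1,1],[1,0,0.1,0.1,1],[1,0,0.1,0,1],[1,0,0.1,0,1],[1,0,0.1,0,1],[1,0,0.1,0,1],[1,0,0,0,0.4]]'
python3 - <<'E'
from h import *
go([482,-383.5,360],-1.52)
E
```

```text
time_s: 35.98
eef_pos: [570.9, -323.0, 351.8]
orientation: [[-0.001, 0.046, -0.999], [0.0, -0.999, -0.046], [-1.0, -0.0, 0.001]]
ft_force: [-0.1, 0.4, 0.9]
finger_gap: 87.5
t 35.98 tool units [-0.08   0.563  0.917] roll -0.06 at [ 570.9 -323.   351.8] yaw -1.525 F [-0.1  0.4  0.9] gap 87.5 q [ 0.67  0.4  -0.33  1.16  0.12  1.6  -1.16]
```

```bash
python3 -m crank '[[1,-0.05,0.3,0.3,0],[1,-0.03,0.26,0.3,0],[1,0,0,0.3,0],[1,0,0,0,0],[1,0,0,0,0]]' >/dev/null
python3 - <<'E'
from h import *
go([482,-383.5,279],-1.52)
E
python3 -m crank '[[1,0.3,0,0,0],[1,0.2,0,0,0],[1,0,0,0,0],[1,0,0,0,0]]'
python3 - <<'E'
from h import *
go([482,-383.5,279],-1.52)
E
```

```text
t 36.6 tool units [0.819 0.016 0.028] roll -0.01 at [ 484.7 -381.7  360.9] yaw -1.521 F [ 0.2  0.1 -0.1] gap 87.1 q [ 0.82  0.3  -0.3   1.26  0.09  1.59 -0.99]
time_s: 37.1
eef_pos: [484.9, -382.2, 311.9]
orientation: [[0.001, 0.05, -0.999], [-0.0, -0.999, -0.05], [-1.0, 0.0, -0.001]]
ft_force: [0.9, 1.5, -0.3]
finger_gap: 86.9
t 37.1 tool units [0.329 0.011 0.03 ] roll -0.02 at [ 484.9 -382.2  311.9] yaw -1.521 F [ 0.9  1.5 -0.3] gap 86.9 q [ 0.82  0.31 -0.3   1.36  0.09  1.49 -0.99]
```

```bash
python3 -m crank '[[1,0.1,0.01,0.03,0],[1,0.15,0,0,0],[1,0.08,0,0,0],[-1,0,0,0,0],[-1,0,0,0,0],[-1,0,0,0,0],[-1,0,0,0,0],[-1,0,0,0,0],[-1,0,0,0,0],[-1,0,0,0,0]]'
python3 - <<'E'
from h import *
go([482,-383.5,279],-1.52)
E
```

```text
time_s: 38.35
eef_pos: [481.4, -383.0, 278.1]
orientation: [[0.0, 0.049, -0.999], [0.001, -0.999, -0.049], [-1.0, -0.001, -0.0]]
ft_force: [1.1, 3.9, -0.4]
finger_gap: 25.1
t 38.35 tool units [-0.009  0.005 -0.006] roll -0.02 at [ 481.4 -383.   278.1] yaw -1.522 F [ 1.1  3.9 -0.4] gap 25.1 q [ 0.83  0.31 -0.3   1.42  0.09  1.42 -0.99]
```

```bash
python3 -m crank '[[-1,0,-0.032,0,-1],[-1,0,-0.032,0,-1],[-1,0,-0.032,0,-1],[-1,0,-0.032,0,-1],[-1,0,-0.032,0,-1],[-1,0,-0.032,0,-1]]'
python3 -m crank '[[-1,0,-0.032,0,-1],[-1,0,-0.032,0,-1],[-1,0,-0.032,0,-1],[-1,0,-0.032,0,-1],[-1,0,-0.032,0,-1],[-1,0,-0.008,0,-0.25],[-1,0,0,0,0]]'
python3 - <<'E'
from h import *
pv=np.array([442.5,-386,189]);t=np.array([570.7,-211,70]);d=t-pv;b=np.arctan2(d[1],d[0]);f=np.arctan2(-d[2],np.hypot(d[0],d[1]))
r=50*np.cos(f)+85*np.sin(f);k=pv+[r*np.cos(b),r*np.sin(b),-50*np.sin(f)+85*np.cos(f)];print(b,f,k)
go(k,b-np.pi/2)
E
```

```text
time_s: 39.1
eef_pos: [476.6, -365.5, 278.0]
orientation: [[0.001, 0.506, -0.862], [-0.001, -0.862, -0.506], [-1.0, 0.001, -0.0]]
ft_force: [2.0, -1.1, -1.0]
finger_gap: 23.7
time_s: 39.98
eef_pos: [465.8, -353.4, 278.0]
orientation: [[0.001, 0.812, -0.584], [-0.001, -0.584, -0.812], [-1.0, 0.001, 0.001]]
ft_force: [3.3, -3.7, -2.4]
finger_gap: 23.3
0.9385431301343639 0.5017328519564863 [ 492.56521773 -317.65824412  239.47651312]
t 39.98 tool units [ 0.385  0.008 -0.446] roll 0.11 at [ 465.8 -353.4  278. ] yaw -0.624 F [ 3.3 -3.7 -2.4] gap 23.3 q [ 0.92  0.25 -0.42  1.5   0.1   1.41 -0.13]
```

Run:
```python
from h import *
s=robot.state()["eef_pos"]
for n in("wrist","side","top"):
    c=snap(n,n+"10.png");d=load(n+"10.png");h=cv2.cvtColor(c["pixels"],cv2.COLOR_BGR2HSV)
    m=(((h[...,0]<6)|(h[...,0]>174))&(h[...,1]>150)&(h[...,2]>60)).astype(np.uint8)
    k,l,st,ce=cv2.connectedComponentsWithStats(m)
    print(n,"tcp at",np.round(proj(d,s),1));
    for i in range(1,k):
        if st[i,4]>5: print("   ",st[i],ce[i].round(1))
```

```text
wrist tcp at [258.6 253.4]
    [ 78   0  16  45 378] [85. 22.]
    [ 273    0   61   48 1072] [300.   21.7]
    [272  21  62  49 711] [301.7  45.2]
    [274  39  64  47 560] [304.8  61.7]
    [234 232  47  21 759] [257.4 243.6]
    [252 279  13   1  13] [258. 279.]
side tcp at [294.8 102.7]
    [291  99   5   7  30] [293.2 102.1]
    [252 122  13   3  15] [258.3 122.7]
    [241 138  18  31 403] [250.4 154. ]
    [255 225  44  23 204] [276.3 236.1]
    [187 360  43  14 453] [208.6 366.5]
top tcp at [383.8 194.7]
    [344 156   6  24  64] [346.6 167.3]
    [309 159   4  19  45] [310.1 168. ]
    [313 158   5  16  46] [315.2 165.2]
    [303 160   5  21  67] [304.9 170.1]
    [104 190  17  31 239] [111.6 205.4]
    [232 207  28  26  33] [246.  220.1]
    [248 218  10   9  10] [252.5 222.2]
    [259 228   6   6   7] [261.1 230.3]
    [261 234   8   6   9] [264.3 236.6]
```

```bash
python3 -m crank '[[-1,0.047,0.004,-0.09,0.11],[-1,0.057,0.004,-0.088,0],[-1,0.063,0,-0.076,0],[-1,0.069,0,-0.071,0],[-1,0.076,0,-0.062,0],[-1,0.08,0,-0.055,0],[-1,0,0,0,0],[-1,0,0,0,0]]'
python3 - <<'E'
from h import *
go([492.6,-317.7,239.5],.9385-np.pi/2)
s=robot.state()["eef_pos"]
c=snap("wrist","w11.png");d=load("w11.png");h=cv2.cvtColor(c["pixels"],cv2.COLOR_BGR2HSV)
m=(((h[...,0]<6)|(h[...,0]>174))&(h[...,1]>150)&(h[...,2]>60)).astype(np.uint8)
k,l,st,ce=cv2.connectedComponentsWithStats(m);print(proj(d,s));[print(st[i],ce[i].round(1)) for i in range(1,k) if st[i,4]>5]
E
```

```text
time_s: 41.12
eef_pos: [492.6, -316.4, 238.7]
orientation: [[-0.0, 0.808, -0.589], [0.001, -0.589, -0.808], [-1.0, -0.001, -0.001]]
ft_force: [2.1, 3.3, 0.4]
finger_gap: 23.7
t 41.12 tool units [-0.008  0.007  0.01 ] roll 0.02 at [ 492.6 -316.4  238.7] yaw -0.63 F [2.1 3.3 0.4] gap 23.7 q [ 0.86  0.28 -0.44  1.55  0.12  1.33 -0.23]
(np.float64(258.57036977534864), np.float64(253.4453417616646))
[ 63   0  20  72 648] [71.5 35.4]
[170   0  17  11  51] [176.9   2.7]
[ 275   46   78   59 1024] [313.4  76. ]
[275  70  74  55 788] [311.6  97.4]
[277  84  73  55 671] [313.9 110.8]
[234 233  47  20 738] [256.7 244.1]
[250 279  14   2  20] [256.5 279.3]
```

```bash
python3 -m crank '[[1,0,0,0,0],[1,0,0,0,0],[1,0,0,0,0],[1,-0.2,0,0,0],[1,-0.4,0,0,0],[1,-0.5,0,0,0],[1,-0.3,-0.35,-0.45,0],[1,0,-0.35,-0.45,0],[1,0,-0.35,-0.45,0],[1,0,-0.35,-0.45,0]]'
python3 -m crank '[[1,0,-0.35,-0.45,0],[1,0,-0.35,-0.45,0],[1,0,-0.35,-0.45,0],[1,0,-0.35,-0.45,0],[1,0,-0.35,-0.45,0],[1,0,0,0,0]]'
python3 - <<'E'
from h import *
T=snap("top","tf.png");S=snap("side","sf.png")
a=cv2.resize(T["pixels"][70:240,130:430],None,fx=2.6,fy=2.6,interpolation=2)[:,:800]
b=cv2.resize(S["pixels"][70:230,180:330],None,fx=2.0,fy=2.0,interpolation=2)
i=T["pixels"]; c=cv2.resize(i[135:235,280:420],None,fx=3.5,fy=3.5,interpolation=2); e=cv2.resize(S["pixels"][75:195,190:310],None,fx=2.5,fy=2.5,interpolation=2)
o=np.zeros((600,800,3),np.uint8)
o[:350,:490]=c; o[:300,490:790]=e; o[350:600,:333]=cv2.resize(i,(333,250),interpolation=3); o[350:600,340:673]=cv2.resize(S["pixels"],(333,250),interpolation=3)
cv2.imwrite("pics/cf.png",o)
E
```

```text
time_s: 42.42
eef_pos: [485.2, -89.6, 378.1]
orientation: [[0.0, 0.807, -0.591], [-0.001, -0.591, -0.807], [-1.0, 0.001, 0.0]]
ft_force: [1.5, -0.2, 0.3]
finger_gap: 86.9
time_s: 43.18
eef_pos: [475.6, 198.4, 378.1]
orientation: [[-0.0, 0.812, -0.584], [0.001, -0.584, -0.812], [-1.0, -0.001, -0.001]]
ft_force: [0.5, 0.2, 0.1]
finger_gap: 87.3
```

View pics/cf.png

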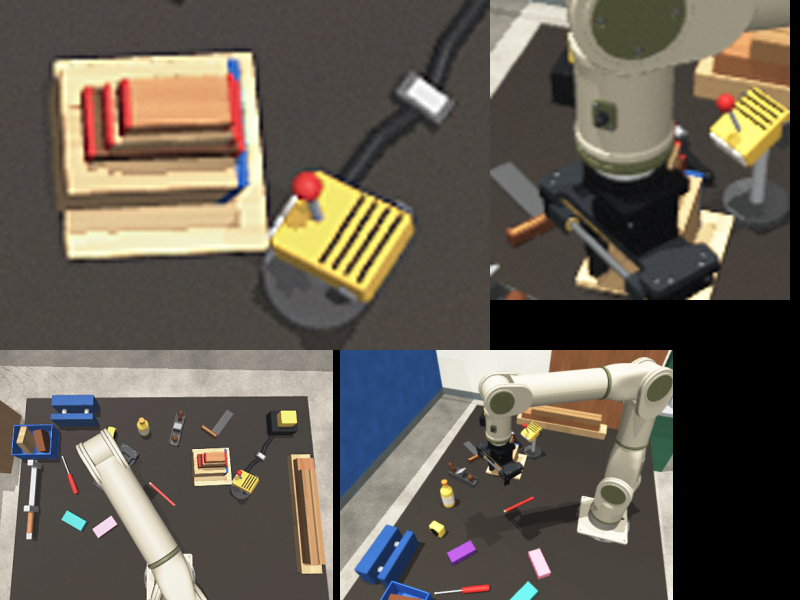

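Run:
```python
from h import *
from scipy.optimize import least_squares
T=load("tf.png");S=load("sf.png")
f=lambda u,v:np.array([280+(u+.5)/3.5-.5,135+(v+.5)/3.5-.5]);g=lambda u,v:np.array([190+(u-490+.5)/2.5-.5,75+(v+.5)/2.5-.5])
L=[(50,0,85),(78,40,18),(78,-40,18),(-17,-40,18),(-17,40,18)]
O=[(T,f(307,186),L[0]),(T,f(272,240),0),(T,f(325,172),0),(T,f(412,215),0),(T,f(362,300),0),(S,g(725,103),L[0])]
def W(p,l):
    x,y,b,q=p;cb,sb,c,s=np.cos(b),np.sin(b),np.cos(q),np.sin(q)
    B=np.array([c*cb,c*sb,-s]);Y=np.array([-sb,cb,0]);Z=np.cross(B,Y);return np.array([x,y,189])+l[0]*B+l[1]*Y+l[2]*Z
pts=[(T,f(307,186),L[0],3),(S,g(725,103),L[0],3),(T,f(272,240),(78,40,18),1),(T,f(325,172),(78,-40,18),1),(T,f(412,215),(-17,-40,18),1),(T,f(362,300),(-17,40,18),1)]
for perm in(0,1):
    if perm: pts[2],pts[3]=(T,f(325,172),(78,40,18),1),(T,f(272,240),(78,-40,18),1);pts[4],pts[5]=(T,f(362,300),(-17,-40,18),1),(T,f(412,215),(-17,40,18),1)
    r=least_squares(lambda p:np.concatenate([w*(np.array(proj(d,W(p,l)))-uv) for d,uv,l,w in pts]),[442,-386,.94,.5])
    p=r.x;print(p.round(3),r.cost,r.fun.round(1))
    B=W(p,(1,0,0))-W(p,(0,0,0));t=np.array([570.7,-211,70]);d=t-W(p,(0,0,0));print("miss mm",np.linalg.norm(d-B*(d@B)).round(1),"angle",np.arccos(d@B/np.linalg.norm(d)).round(3),"want",np.arctan2(d[1],d[0]),np.arctan2(-d[2],np.hypot(*d[:2])))
```

```text
[ 440.071 -386.854    0.896    0.53 ] 6.23603827036323 [ 0.7 -0.7  1.2  1.1 -0.8  0.1 -1.1 -0.3  0.7  1.1 -0.3 -2.3]
miss mm 11.2 angle 0.045 want 0.9319031171276164 0.4976246422294807
[ 435.396 -384.437    0.816    0.552] 1343.2438049012314 [  1.5  -1.6   0.4   1.5 -16.3  19.1  15.4 -18.9  14.9 -21.  -16.4  22.9]
miss mm 24.2 angle 0.097 want 0.9082864010893548 0.4958898324182199
```

Run:
```python
from h import *
a=load("top0.png")["px"].astype(int);b=load("tf.png")["px"].astype(int)
d=(np.abs(a-b).max(2)>60)
for n,(x0,y0,x1,y1) in dict(plane=(255,90,290,150),square=(305,88,362,138),glue=(208,100,234,135),pencil=(226,200,272,242),screwdriver=(92,160,124,224)).items(): print(n,d[y0:y1,x0:x1].mean().round(3))
print(robot.hand_in())
```

```text
plane 0.0
square 0.0
glue 0.0
pencil 0.051
screwdriver 0.004
the job is handed in; nothing more can be done
None
```

The job is handed in at about 43 s of the 210 s. No verdict was reported.

- **Blank:** I tipped it over the board's +y edge with both open fingers. It came to rest overhanging that edge by about 37 mm, so I pushed it along the board. It now lies flat and parallel to the board, overhanging the edge by about 8 mm.
- **Stack:** A, B and C are piled on the blank in that order. The last wrist view, with C about 4 mm above its place, put their centres within about 2 mm of each other and of the blank's centre, and their angles within about 0.01 rad. C was not measured again after release; the final picture shows it on the stack with nothing overhanging. I saw no block D in any view.
- **Lamp:** I turned and tilted it by its knob. A fit to the final pictures says the beam passes about 11 mm (0.045 rad) from the blank's centre. The knob position recorded during the move suggested a closer aim; I left it as it was.
- **Other tools:** Comparing the first and last top views, the plane, square and glue show no change. The screwdriver differs by 0.4% and the pencil by 5% of their pixels. I put these down to shadow or the arm but did not look closer. The spokeshave and tape measure were not compared; the arm partly hides the tape in the last picture.

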